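# Clamp a sanding block with the knob under the stand

### The job

Set the cork sanding block flat on the clamping stand, lengthwise between the wooden fence and the sliding jaw, and let go of it. Then turn the five-armed knob on the underside of the stand until the jaw holds the block firmly against the fence, without crushing the cork. Move the jaw only by the knob, and leave the other things on the bench where they are.

Things in the scene. Friction and masses are not known exactly. Their poses are not given: they have to be found in the camera images.
- sanding_block: Cork sanding block in brown paper, 58 x 96 x 26 mm, 60 g, lying on the bench (the smaller yellow block is wax). Origin: centre of its underside; y along its 96 mm length, x along its 58 mm width, z up. It goes lengthwise along the stand's y, either way round, with 14 to 28 mm to spare in all between fence and jaw.
- stand: Grey steel clamping stand fixed to the bench: deck 190 (x) x 230 (y) x 12 mm, top 72 mm and underside 60 mm above the bench, on cheeks at y = +-105 mm. Origin: on the bench below the knob's axis; x points away from the front edge (at x = -20 mm; deck ends at +170 mm), y to the left along it, z up. Before the front edge the space is free.
- seat (a point): Point on top of the deck, at stand x = 80, y = 0, z = 72 mm, axes as the stand's: the middle of the strip where the block is clamped. The fence's face is at y = -55 mm from it, so the clamped block's centre ends at y = -7 mm. The block should stand within 20 mm of it in x.
- fence: Fixed wooden fence on the deck, 70 (x) x 22 (y) x 28 mm high. Origin: at deck height in the middle of its clamping face, which looks to +y of the stand.
- jaw: Sliding aluminium jaw, 60 (x) x 26 (y) x 28 mm high in all, with a springy rubber pad facing the fence. Origin: at deck height in the middle of the pad's face (to about 1 mm), which looks to the stand's -y and gives a little when pressed. The knob drives it 20 mm towards the fence per radian; a friction brake holds it where the knob is left and keeps at most 15 N of clamping force.
- knob_axis (a point): Point on the knob's vertical axis, at the height of its arms: 45 mm above the bench, 20 mm behind the deck's front edge. Axes as the stand's. The knob hangs under the deck: black hub of radius 22 mm, five equal level steel arms 10 mm thick, 72 degrees apart, with end balls of radius 10 mm centred 78 mm from the axis. Arms in front stick out and are pushed sideways with fingers pointing down.
- knob (a joint): Knob angle, rad, 0 (open) to 2.0; grows clockwise seen from above, closing the jaw (arms in front move to the stand's +y). At 0 one arm points to the stand's -x. Pushed 65 mm from the axis, 5 N turns it freely; once the jaw bears on the block the push rises with the clamping force: 8 N clamps with about 10 N (firm), 9 N with 14 N; over 13 N crushes the cork (30 N). Stop by the felt force.
- wax_block: Yellow block of thread wax, 34 x 52 x 20 mm, loose bystander to be left alone. Origin: centre of its underside.
- thread_spool: Wooden spool of brown thread, 40 mm across, 50 mm high, standing loose on the bench: bystander to be left alone, at the far right (robot's view). Between it and the stand lies a fixed wooden sole block around x = 0.54, y = -0.34 m with a glue brush rising from it to about 0.3 m: carry the hand over or round it. Origin: centre of its underside.
Mind the look-alikes: they are no part of the job. Leave any orange or red look-alike of the sanding_block alone.

How it is judged:
On the way, in this order (a step that is already met when the one before it is completed fails the run):
1. the block lies flat on the deck between fence and jaw, within 20 mm of the seat in x and square to within 0.15 rad, let go of and not yet clamped (x of sanding_block in the frame of seat between -0.02 and 0.02 m and z of sanding_block in the frame of seat between -0.004 and 0.004 m and y of sanding_block in the frame of seat between -0.03 and 0.03 m and angle between sanding_block's own z axis and vertical below 0.1 rad and angle between the y axis of sanding_block and the y axis of stand, either way round below 0.15 rad and contact force between the fingers and sanding_block below 0.1 N and contact force between jaw and sanding_block below 3 N), for 0.2 s.
2. the jaw, moved by the knob, presses the block against the fence with more than 6 N (x of sanding_block in the frame of seat between -0.02 and 0.02 m and z of sanding_block in the frame of seat between -0.004 and 0.004 m and y of sanding_block in the frame of seat between -0.03 and 0.03 m and angle between sanding_block's own z axis and vertical below 0.1 rad and angle between the y axis of sanding_block and the y axis of stand, either way round below 0.15 rad and contact force between each of jaw, fence and sanding_block above 6 N), for 0.2 s.
At the end, for the whole second after the job is handed in: The sanding block lies flat on the deck at rest, square to the fence (0.15 rad), within 20 mm of the seat in x, and is pressed between jaw and fence with more than 6 N (all of step 2 and linear speed of sanding_block below 0.01 m/s); the robot touches nothing.
It fails at once if the cork is crushed: jaw force on the block above 30 N (contact force between jaw and sanding_block above 30 N).
It fails at once if the jaw is pushed by the robot itself (above 8 N) (contact force between any of the fingers, the arm and jaw above 8 N).
It fails at once if the wax block or the thread spool is moved by more than 30 mm (distance of any of wax_block, thread_spool from where it was at the start of the episode above 0.03 m).
It also fails if it takes over 72 s, if anything falls off the work surface, if the arm or the gripper's body presses on something with over 40 N, if the wrist force passes 120 N, or if a joint passes its speed limit or range.

### The arm

A 7-joint arm with a two-finger parallel gripper is mounted at the origin on a cart in front of the work surface, level with it; the furniture and walls round the work are solid. World frame = base frame: x ahead of the robot, y to its left, z up, the work surface at z = 0. Lengths are in m, angles in rad, forces in N, time in s.
With the tool pointing down it reaches from about 0.35 to 0.9 m from the base axis. Payload 8.1 kg.
Tool frame: the origin (TCP) lies on the centre line of the jaws, within the pads' length; the fingertips stand 19 mm ahead of it and the grasp point (between the pads) is the TCP; z points along the fingers, y is the direction in which the jaws open and shut (so a half turn about z gives the same grasp; the last joint's range is limited). The gripper opens to 92 mm and grips with 3 to 60 N. Pads are 19 mm wide; open, the fingers measure 130 mm over their backs; the gripper's body (75 mm by 190 mm) begins 47 mm behind the grasp point.
Start: joints at [1.038, 0.434, 0.025, 1.573, -0.012, 1.134, -0.075], TCP at [0.26, -0.568, 0.246] pointing down, gripper open.
Joint ranges: [-2.62, 2.62], [-0.44, 2.09], [-1.27, 1.32], [0.08, 2.57], [-1.32, 4.46], [0.12, 2], [-2.74, 2.74]. Speed limits (rad/s): [2.22, 2.22, 3.01, 3.01, 3.14, 3.14, 3.14].

### API

Orientations are given as a rotation vector (axis times angle).
In Python, from cell import monitor, imaging, workorder, outline_of gives the robot as it stands.
- The arm moves only by the tool move_arm, never from a script. Its argument "series" is a list of rows, each a list of 6 numbers: the shift along the world's x, y, z in cm, then the turn, a rotation vector about the world's x, y, z in degrees. A call has 1 to 8 rows; each row shifts and turns the commanded pose from where the row before left it; what a row does not reach is not made up. A row lasts 1/10 s, in which the tool goes at most 50 mm and 8.59 degrees, less where a joint would pass 70% of its speed; a pose out of reach is approached as far as the arm can. A call with a gripper value outside its range is refused whole. "grip" is the opening, from 0 (shut) to 1 (fully open), set as the call begins (left out, the last holds). The fingers move at their own pace and stop on an object; "force" is the grip in N (left out, the last holds). Time passes only in rows, so rows that do not move let the fingers close. It gives the time, the measured TCP pose, the force and the opening at its end, in the units of the state.
- monitor.observe(): the state, without advancing time (a new reading comes with each control period).
- imaging.get_image(name): name is "scene" or "side" or "wrist"; returns a dict with "color" (384x512x3 uint8, red, green, blue), "fx", "fy", "cx", "cy" (pixels), "rvec" (rotation vector, rad) and "tvec" (3), from world to camera coordinates, as OpenCV has them; the wrist camera has in their place "mount" (4x4, takes a point from camera to tool coordinates, whose origin is the TCP and whose axes are the flange's). Camera axes: x right, y down, z forward; pixel columns grow to the right and rows downward; lengths in m; the calibration is good to about 2 mm. The wrist camera is an equidistant fisheye: a pixel r from the principal point sees the ray r / f radians off the axis. A picture is of the moment at which its call begins: read the wrist's pose just before it. There is no depth.
- workorder.sign_off(): hands the job in, once; it reports no verdict.
Trained networks look in the newest picture that a camera, given by its name, has taken for a name from the list of things; names that differ only in an ending like _2 or _b are one class to them, and where a whole thing is asked for, a point or a joint stands for the part that bears it (a point fixed in the world has none). Each returns a list of dicts, best first, with "p" (0 to 1); they miss things now and then, are a little off and sometimes report something else, mostly with a low value. They report only what shows in the picture. A call takes as long as a camera call. They do not tell look-alikes from the thing itself.
- outline_of(camera, thing): "mask" (384x512 bool, what is visible of it) and "rect" ([left, top, width, height] in pixels, round what is visible of it).
The state is a dict: "clock": time; "joints": joint angles; "dq": joint speeds; "joint_efforts": joint torques, N m; "position": TCP position; "ee_rot": TCP orientation; "force": force on the tool from outside, world axes, zero at the start; "ft_torque": the same for the moment, N m; "width": opening from 0.0 (shut) to 1.0 (fully open).
Only numpy, scipy, OpenCV 4.12 (cv2) and the standard library are available. Lean on these libraries where they do the work, as an engineer would, in place of code of your own. Each camera call takes 0.05 s, during which the arm holds its last target. There are 200 camera calls.

## Working session

There is one attempt and no reset: what is moved stays moved. The work goes in short steps, Python scripts to look and compute and a tool call to move; the robot and the scene stay as the last step left them, time stands still between calls to the robot, and variables do not carry over. Pictures are saved under pics/ and viewed, about 8 in all and at most 12, crops included, and the job is handed in when it is done.

Besides the shell and the picture viewer there is one more tool, called after ">>>" by a JSON object that holds its "api" and its "payload", one argument or row to a line. move_arm: Moves the arm, as the interface text tells. Its arguments: {"type":"object","properties":{"series":{"type":"array"},"grip":{"type":"number"},"force":{"type":"number"}},"required":["series"]}

```bash
mkdir -p pics; ls
cat > h.py <<'E'
import numpy as np,cv2
from scipy.spatial.transform import Rotation as R
from cell import monitor,imaging,workorder,outline_of
def ray(im,u,v):
    """origin, dir in world for fixed cameras"""
    Rm=R.from_rotvec(np.ravel(im['rvec'])).as_matrix();t=np.ravel(im['tvec'])
    d=np.array([(u-im['cx'])/im['fx'],(v-im['cy'])/im['fy'],1.])
    return -Rm.T@t, Rm.T@d
def at_z(im,u,v,z):
    o,d=ray(im,u,v); return o+d*(z-o[2])/d[2]
def proj(im,p):
    Rm=R.from_rotvec(np.ravel(im['rvec'])).as_matrix()
    c=np.atleast_2d(p)@Rm.T+np.ravel(im['tvec'])
    return np.c_[im['fx']*c[:,0]/c[:,2]+im['cx'],im['fy']*c[:,1]/c[:,2]+im['cy']]
def wrist_z(im,s,u,v,z):
    x,y=(u-im['cx'])/im['fx'],(v-im['cy'])/im['fy'];r=np.hypot(x,y)+1e-9
    d=np.array([np.sin(r)*x/r,np.sin(r)*y/r,np.cos(r)])
    M=np.array(im['mount']);Rt=R.from_rotvec(s['ee_rot']).as_matrix()
    o=Rt@M[:3,3]+s['position'];d=Rt@M[:3,:3]@d
    return o+d*(z-o[2])/d[2]
def save(im,n,sc=1.5):
    cv2.imwrite('pics/'+n,cv2.resize(im['color'][:,:,::-1],None,fx=sc,fy=sc,interpolation=cv2.INTER_CUBIC))
E
python3 - <<'E'
from h import *
s=monitor.observe();print(s)
a={}
for n in ['scene','side']:
    im=imaging.get_image(n);a[n]=im
    o,_=ray(im,0,0);print(n,im['fx'],im['cx'],im['cy'],o.round(3))
    for t in ['sanding_block','stand','fence','jaw','knob','wax_block']:
        for r in outline_of(n,t)[:4]: print(' ',t,round(r['p'],2),r['rect'])
cv2.imwrite('pics/a.png',np.vstack([a['scene']['color'],a['side']['color']])[:,:,::-1])
save(a['scene'],'sc.png');save(a['side'],'si.png')
E
```

```text
pics
{'clock': 0.0, 'joints': array([ 1.03843488,  0.43521167,  0.02493866,  1.5740668 , -0.01161472,
        1.13397298, -0.07514464]), 'dq': array([-0.00138462,  0.00034381,  0.00094669,  0.0014294 ,  0.00213526,
       -0.00071555,  0.00057423]), 'joint_efforts': array([-5.98371626e-04, -6.67861819e+01,  9.84483585e-01, -3.14452422e+01,
       -6.05796184e-02,  4.30582662e-02,  1.79964782e-04]), 'position': array([ 0.26019161, -0.56775999,  0.24496328]), 'ee_rot': array([-3.06795324e+00, -6.69438144e-01,  6.74725432e-04]), 'force': array([-0.76400617,  0.01385636, -0.43504318]), 'ft_torque': array([ 0.00762725, -0.00836038,  0.0035823 ]), 'width': 0.9992366116133925}
scene 407.063698689575 263.2356412754499 191.09880851932618 [-0.146  0.523  0.841]
  sanding_block 0.91 [205.0, 284.3, 45.4, 31.4]
  sanding_block 0.85 [171.5, 242.8, 32.6, 42.5]
  sanding_block 0.75 [115.4, 281.3, 46.1, 39.4]
  stand 0.64 [170.9, 155.3, 103.8, 76.8]
  fence 0.68 [230.0, 160.4, 19.4, 15.7]
  fence 0.43 [115.9, 280.3, 45.6, 39.9]
  jaw 0.7 [189.3, 180.4, 18.6, 20.7]
  knob 0.7 [219.0, 191.6, 51.0, 30.4]
  wax_block 0.82 [114.7, 245.3, 23.0, 18.9]
side 490.29108175475346 248.42236520746752 192.03643325513698 [-0.425 -1.505  0.81 ]
  sanding_block 0.67 [168.7, 179.5, 25.1, 14.6]
  sanding_block 0.66 [199.1, 176.2, 22.5, 8.7]
  sanding_block 0.57 [191.2, 162.1, 18.0, 14.4]
  stand 0.87 [230.7, 162.7, 54.7, 43.7]
  jaw 0.53 [250.5, 163.5, 6.2, 9.1]
  knob 0.5 [226.9, 183.3, 27.8, 17.6]
  wax_block 0.48 [224.6, 164.7, 15.1, 4.8]
```

View pics/sc.png

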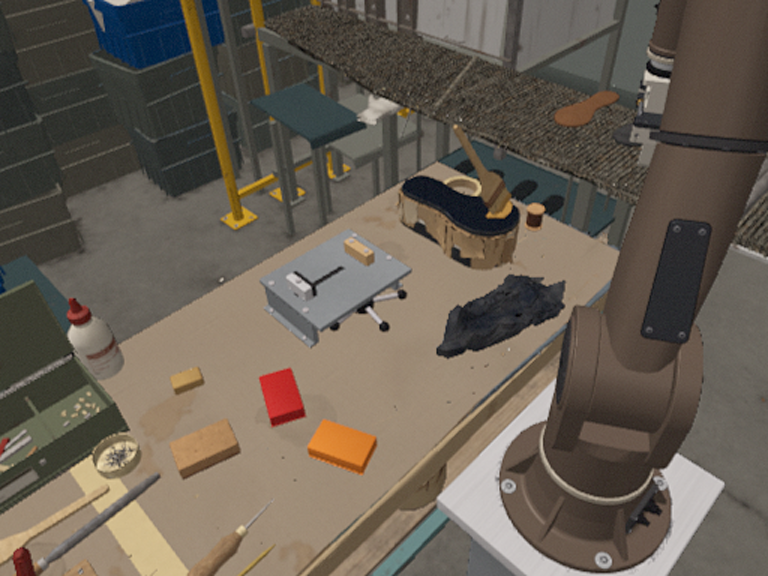

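View pics/si.png

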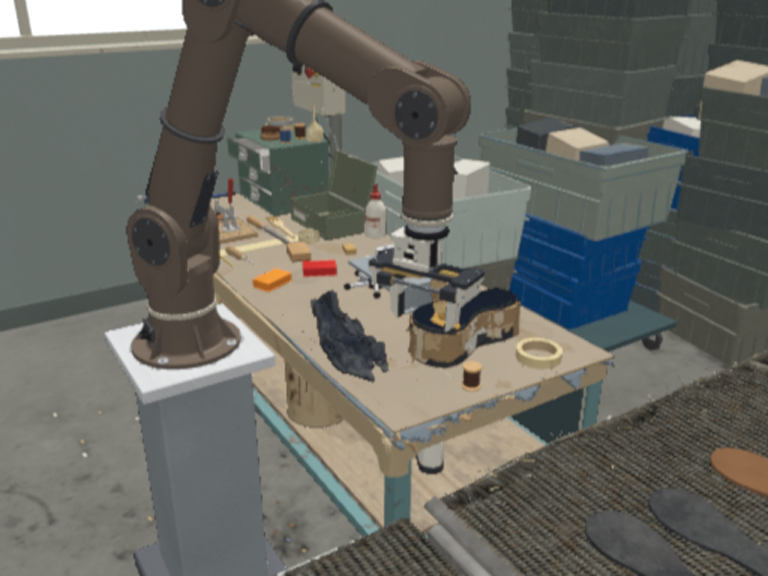

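The scene view shows the cork block at (137,298) px, the orange and red look-alikes beside it, and the stand at (223,190) with the knob arms sticking out at its front edge. Next I fit the block and stand poses.

```bash
cat >> h.py <<'E'
from scipy.optimize import minimize
def box(x,y,a,L,W,z0,z1,ox=0,oy=0):
    """corners, W along local x, L along local y; offset ox,oy in the local frame"""
    p=np.array([[i*W/2+ox,j*L/2+oy,k] for i in(-1,1) for j in(-1,1) for k in(z0,z1)])
    c,s=np.cos(a),np.sin(a)
    return np.c_[x+c*p[:,0]-s*p[:,1],y+s*p[:,0]+c*p[:,1],p[:,2]]
def fit(prj,mask,x0,L,W,z0,z1):
    S=8
    cs=np.where(mask);l,r,t,b=cs[1].min()-15,cs[1].max()+15,cs[0].min()-15,cs[0].max()+15
    M=cv2.resize(mask[t:b,l:r].astype(np.float32),None,fx=S,fy=S)>.5
    def f(q):
        h=cv2.convexHull((((prj(box(*q,L,W,z0,z1))-[l-.5,t-.5])*S)).astype(np.float32)).astype(np.int32)
        m=np.zeros(M.shape,np.uint8);cv2.fillConvexPoly(m,h,1)
        return 1-(M&(m>0)).sum()/(M|(m>0)).sum()
    best=None
    for a in np.arange(0,np.pi,np.pi/8):
        r_=minimize(f,[x0[0],x0[1],a],method='Nelder-Mead',options=dict(initial_simplex=[[x0[0],x0[1],a],[x0[0]+.02,x0[1],a],[x0[0],x0[1]+.02,a],[x0[0],x0[1],a+.3]]))
        if best is None or r_.fun<best.fun:best=r_
    return best.x,1-best.fun
E
python3 - <<'E'
from h import *
im=imaging.get_image('scene')
P=lambda p:proj(im,p)
for r in outline_of('scene','sanding_block'):
    l,t,w,h=r['rect']
    m=r['mask'];col=im['color'][m].mean(0)
    x0=at_z(im,l+w/2,t+h/2,.013)
    print(round(r['p'],2),r['rect'],col.round(), fit(P,m,x0,.096,.058,0,.026))
for t,(L,W,z0,z1) in dict(fence=(.022,.07,.072,.1),jaw=(.026,.06,.072,.1),wax_block=(.052,.034,0,.02)).items():
    r=outline_of('scene',t)
    if not r: print(t,'none');continue
    l,tt,w,h=r[0]['rect'];print(t,fit(P,r[0]['mask'],at_z(im,l+w/2,tt+h/2,(z0+z1)/2),L,W,z0,z1))
c=np.array([[262,283],[350,234],[410,269],[315,330]])/1.5
q=[at_z(im,*p,.072)[:2].round(4) for p in c];print(q)
print([np.linalg.norm(q[i]-q[(i+1)%4]).round(3) for i in range(4)])
k=im['color'][145:240,160:285];cv2.imwrite('pics/st.png',cv2.resize(k[:,:,::-1],None,fx=6,fy=6,interpolation=cv2.INTER_CUBIC))
E
```

```text
0.63 [115.4, 281.6, 43.5, 37.8] [158. 121.  84.] (array([ 0.46164288,  0.35609182, -0.25498887]), np.float64(0.937543381921085))
0.58 [205.5, 280.9, 44.7, 35.9] [202. 119.  46.] (array([ 0.30702742,  0.20392346, -1.17835206]), np.float64(0.9331063034188034))
0.56 [171.0, 245.9, 34.9, 39.1] [177.  46.  42.] (array([0.45496053, 0.20961021, 1.12353774]), np.float64(0.9257379409647228))
fence (array([ 0.57441306, -0.0883124 , -0.11260573]), np.float64(0.8172619773253688))
jaw (array([0.58069673, 0.055833  , 3.09950017]), np.float64(0.9218507622358919))
wax_block (array([0.60459479, 0.30239415, 2.78897864]), np.float64(0.9043411448328851))
[array([0.6539, 0.0916]), array([ 0.6449, -0.1271]), array([ 0.4765, -0.1309]), array([0.4847, 0.102 ])]
[np.float64(0.219), np.float64(0.168), np.float64(0.233), np.float64(0.17)]
```

View pics/st.png

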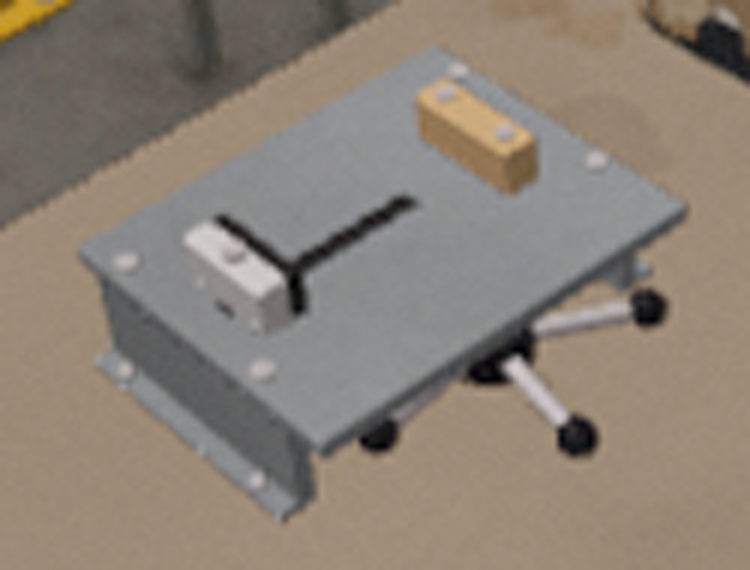

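Crop shows deck corners at (80,252), (435,45), (688,210) and (322,445), three end balls at (378,432), (578,437) and (648,307), the fence at upper right and the jaw at left.

Run:
```python
from h import *
from scipy.optimize import least_squares
im=imaging.get_image('scene')
u=lambda p:np.array(p)/6+[160-.5+1/12,145-.5+1/12]
c=u([[80,252],[435,45],[688,210],[322,445]])
bl=u([[378,432],[578,437],[648,307]])
cor=np.array([[.17,.115,.072],[.17,-.115,.072],[-.02,-.115,.072],[-.02,.115,.072]])
def W(q,p):
    k,s=np.cos(q[2]),np.sin(q[2]);p=np.atleast_2d(p)
    return np.c_[q[0]+k*p[:,0]-s*p[:,1],q[1]+s*p[:,0]+k*p[:,1],p[:,2]]
def res(q):
    b=np.array([[-.078*np.cos(q[3]+i*1.2566),-.078*np.sin(q[3]+i*1.2566),.045] for i in(-1,0,1)])
    return np.r_[(proj(im,W(q,cor))-c).ravel(),(proj(im,W(q,b))-bl[[2,1,0]][::-1] if 0 else proj(im,W(q,b))-bl).ravel()]
for a0 in(0,):
  for s in (1,):
    r=least_squares(res,[.5,0,0,0]);print(r.x,np.abs(r.fun).max(),r.fun.round(1))
q=r.x
for n,p in dict(seat=[.08,0,.072],fence=[.08,-.055,.072],target=[.08,-.002,.072],jaw_c=[.08,.07,.072]).items():print(n,W(q,[p])[0].round(4))
```

```text
[ 0.4979149  -0.02133882 -0.02337192 -0.19036187] 1.1595745325229245 [-1.2 -0.9  0.  -0.6  0.6 -0.9  0.1  0.4  0.1  0.5  0.2  0.3  0.2  0.4]
seat [ 0.5779 -0.0232  0.072 ]
fence [ 0.5766 -0.0782  0.072 ]
target [ 0.5778 -0.0252  0.072 ]
jaw_c [0.5795 0.0468 0.072 ]
```

>>> {"api": "move_arm", "payload": {
  "series": [
    [1,4.5,0.9,0,0,0],
    [1,4.5,0.9,0,0,0],
    [1,4.5,0.9,0,0,0],
    [1,4.5,0.9,0,0,0],
    [1,4.5,0.9,0,0,0],
    [1,4.5,0.9,0,0,0],
    [1,4.5,0,0,0,0],
    [1,4.5,0,0,0,0]
  ],
  "grip": 1
}}

```text
clock: 1.8
position: [0.3407, -0.2065, 0.3004]
ee_rot: [3.068, 0.669, 0.002]
force: [0.1, -0.8, 0.4]
width: 1.0
```

>>> {"api": "move_arm", "payload": {
  "series": [
    [1,4.5,0,0,0,6],
    [1,4.5,0,0,0,6],
    [1,4.5,0,0,0,6],
    [1,4.5,0,0,0,6],
    [1,4.5,0,0,0,6],
    [1,4.5,0,0,0,6],
    [1,4.5,0,0,0,6],
    [1,4.5,0,0,0,6]
  ]
}}

```text
clock: 2.6
position: [0.4206, 0.1536, 0.3001]
ee_rot: [2.528, 1.865, 0.001]
force: [1.2, -0.9, 0.9]
width: 1.0
```

>>> {"api": "move_arm", "payload": {
  "series": [
    [0.8,4,-2,0,0,2.8],
    [0.8,4,-2,0,0,0],
    [0.8,4,-2,0,0,0],
    [0.8,4,-2,0,0,0],
    [0.9,4.2,-2,0,0,0],
    [0,0,0,0,0,0],
    [0,0,0,0,0,0]
  ]
}}

```text
clock: 3.3
position: [0.4607, 0.3546, 0.1988]
ee_rot: [-2.483, -1.924, 0.003]
force: [-0.1, -0.6, 0.9]
width: 0.999
```

```bash
cat >> h.py <<'E'
def wproj(im,s,p):
    M=np.array(im['mount']);Rt=R.from_rotvec(s['ee_rot']).as_matrix()
    c=((np.atleast_2d(p)-s['position'])@Rt-M[:3,3])@M[:3,:3]
    th=np.arctan2(np.hypot(c[:,0],c[:,1]),c[:,2]);ph=np.arctan2(c[:,1],c[:,0])
    return np.c_[im['fx']*th*np.cos(ph)+im['cx'],im['fy']*th*np.sin(ph)+im['cy']]
E
python3 - <<'E'
from h import *
s=monitor.observe();im=imaging.get_image('wrist')
save(im,'w1.png');print(s['position'],s['ee_rot'],s['joints'].round(2))
for r in outline_of('wrist','sanding_block'):
    print(r['p'],r['rect'],im['color'][r['mask']].mean(0).round(),fit(lambda p:wproj(im,s,p),r['mask'],[.46,.356],.096,.058,0,.026))
E
```

```text
[0.46074308 0.35458283 0.19880272] [-2.48302606 -1.92363641  0.00283728] [-0.29  0.49 -0.66  1.7   0.34  1.06 -1.31]
0.85 [150.6, 282.3, 66.0, 29.7] [200. 105.  56.] (array([0.46 , 0.356, 0.   ]), np.float64(0.0))
0.73 [232.8, 133.4, 53.0, 84.9] [166. 122.  87.] (array([ 0.46492393,  0.3551661 , -0.28139379]), np.float64(0.9625367933369412))
0.63 [243.7, 254.6, 76.3, 52.0] [175.  51.  48.] (array([0.46 , 0.356, 0.   ]), np.float64(0.0))
```

View pics/w1.png

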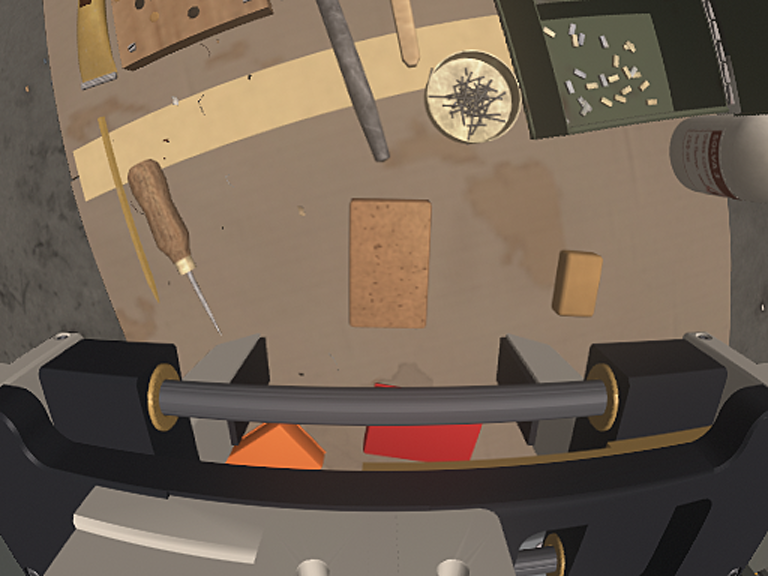

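The wrist view shows the cork block centred between the open fingers at (390,263), clear of its neighbours, and the wax block off to the right. I go down and grip.

>>> {"api": "move_arm", "payload": {
  "series": [
    [0.4,0.1,-4,0,0,-1],
    [0,0,-4,0,0,0],
    [0,0,-4,0,0,0],
    [0,0,-3,0,0,0],
    [0,0,-2.4,0,0,0],
    [0,0,0,0,0,0],
    [0,0,0,0,0,0]
  ]
}}

```text
clock: 4.1
position: [0.4662, 0.3542, 0.0269]
ee_rot: [2.503, 1.898, 0.001]
force: [-0.2, -0.1, 1.5]
width: 0.997
```

>>> {"api": "move_arm", "payload": {
  "series": [
    [0,0,0,0,0,0],
    [0,0,0,0,0,0],
    [0,0,0,0,0,0],
    [0,0,0,0,0,0],
    [0,0,0,0,0,0],
    [0,0,0,0,0,0],
    [0,0,0,0,0,0],
    [0,0,0,0,0,0]
  ],
  "grip": 0,
  "force": 12
}}

```text
clock: 4.9
position: [0.4656, 0.3549, 0.0261]
ee_rot: [2.502, 1.9, 0.001]
force: [-0.3, -2.1, 6.1]
width: 0.635
```

>>> {"api": "move_arm", "payload": {
  "series": [
    [0,0,4,0,0,0],
    [0,0,4,0,0,0],
    [0,0,4,0,0,0],
    [1.1,-4,2,0,0,2.8],
    [1.1,-4.2,2,0,0,2.8],
    [1.4,-4.2,2,0,0,2.8],
    [1.5,-4.2,2,0,0,2.8],
    [1.5,-4.2,0,0,0,3]
  ]
}}

```text
clock: 5.7
position: [0.5328, 0.1459, 0.2284]
ee_rot: [2.244, 2.196, 0.006]
force: [0.7, 0.3, 0.5]
width: 0.64
```

>>> {"api": "move_arm", "payload": {
  "series": [
    [1.5,-4.2,0,0,0,0],
    [1.5,-4.2,0,0,0,0],
    [1.6,-4,0,0,0,0],
    [0,-4,0,0,0,0],
    [0,0,0,0,0,0],
    [0,0,0,0,0,0]
  ]
}}

```text
clock: 6.3
position: [0.5771, -0.0183, 0.2253]
ee_rot: [-2.25, -2.191, 0.001]
force: [-0.3, -0.1, 0.1]
width: 0.634
```

Run:
```python
from h import *
s=monitor.observe();im=imaging.get_image('wrist')
save(im,'w2.png');print(s['position'],s['ee_rot'],s['joints'].round(2),s['width'])
for t,(L,W,z0,z1) in dict(fence=(.022,.07,.072,.1),jaw=(.026,.06,.072,.1)).items():
    for r in outline_of('wrist',t)[:1]:
        print(t,r['p'],r['rect'],fit(lambda p:wproj(im,s,p),r['mask'],[.577,-.09 if t=='fence' else .056],L,W,z0,z1))
```

```text
[ 0.57712512 -0.0182533   0.22527658] [-2.25017036e+00 -2.19135017e+00  8.68588583e-04] [ 0.42  0.47 -0.68  1.68  0.32  1.11 -0.38] 0.6337100577932082
jaw 0.87 [222.0, 97.8, 71.4, 31.0] (array([0.58324997, 0.0535915 , 3.09113275]), np.float64(0.9333328136327848))
```

View pics/w2.png

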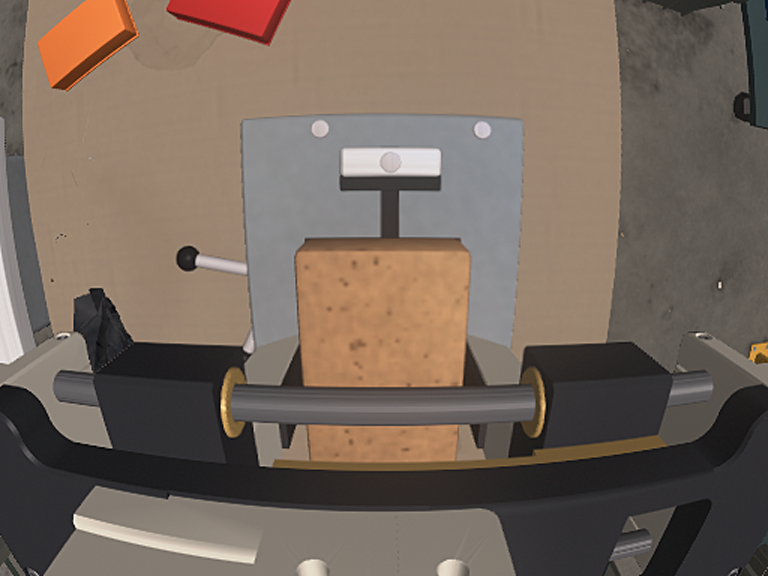

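The wrist view shows the held block level over the deck, the jaw ahead of it at (390,165) with a clear gap, and a knob arm out to the left. The block is square, so I lower it.

>>> {"api": "move_arm", "payload": {
  "series": [
    [0.2,0,-3,0,0,0],
    [0,0,-3,0,0,0],
    [0,0,-2.5,0,0,0],
    [0,0,-2,0,0,0],
    [0,0,-1,0,0,0],
    [0,0,-0.6,0,0,0],
    [0,0,0,0,0,0],
    [0,0,0,0,0,0]
  ]
}}

```text
clock: 7.25
position: [0.58, -0.0168, 0.1056]
ee_rot: [2.247, 2.194, 0.002]
force: [0.1, -0.6, 0.2]
width: 0.634
```

>>> {"api": "move_arm", "payload": {
  "series": [
    [0,-0.2,-0.3,0,0,0],
    [0,0,-0.3,0,0,0],
    [0,0,-0.1,0,0,0],
    [0,0,0,0,0,0],
    [0,0,0,0,0,0]
  ]
}}

```text
clock: 7.75
position: [0.5795, -0.0195, 0.0981]
ee_rot: [2.248, 2.194, -0.0]
force: [-1.2, -0.9, 4.4]
width: 0.635
```

Contact at the expected height. I release fully and retreat upwards.

>>> {"api": "move_arm", "payload": {
  "series": [
    [0,0,0,0,0,0],
    [0,0,0,0,0,0],
    [0,0,0,0,0,0],
    [0,0,0,0,0,0],
    [0,0,0,0,0,0],
    [0,0,0,0,0,0]
  ],
  "grip": 1
}}

```text
clock: 8.35
position: [0.5794, -0.0191, 0.0977]
ee_rot: [-2.248, -2.195, -0.0]
force: [-0.2, -0.3, 0.0]
width: 1.0
```

>>> {"api": "move_arm", "payload": {
  "series": [
    [0,0,1,0,0,0],
    [0,0,2,0,0,0],
    [0,0,3,0,0,0],
    [0,0,3,0,0,0],
    [-4,0,2,0,0,0],
    [-4,-1,0,0,0,0],
    [-4,-1,0,0,0,0],
    [-4,-1,0,0,0,0]
  ]
}}

```text
clock: 9.15
position: [0.418, -0.0492, 0.2083]
ee_rot: [2.247, 2.194, 0.0]
force: [0.2, -0.6, 1.0]
width: 1.0
```

>>> {"api": "move_arm", "payload": {
  "series": [
    [0,0,0,0,0,8],
    [0,0,0,0,0,8],
    [0,0,0,0,0,8],
    [0,0,0,0,0,8],
    [0,0,0,0,0,8],
    [0,0,0,0,0,8],
    [0,0,0,0,0,8],
    [0,0,0,0,0,8]
  ],
  "grip": 0,
  "force": 40
}}

```text
clock: 9.95
position: [0.4195, -0.0491, 0.2084]
ee_rot: [0.734, 3.054, -0.001]
force: [0.4, -0.1, -0.4]
width: 0.349
```

>>> {"api": "move_arm", "payload": {
  "series": [
    [0,0,0,0,0,8],
    [0,0,0,0,0,8],
    [0,0,0,0,0,8],
    [0,0,0,0,0,2],
    [0,0,0,0,0,0],
    [0,0,0,0,0,0]
  ]
}}

```text
clock: 10.55
position: [0.4194, -0.0492, 0.2079]
ee_rot: [0.043, 3.141, -0.0]
force: [0.3, -0.8, -0.4]
width: 0.006
```

Run:
```python
from h import *
s=monitor.observe();print(s)
im=imaging.get_image('scene');w=imaging.get_image('wrist')
k=im['color'][135:250,150:300]
save(w,'w3.png');cv2.imwrite('pics/s3.png',cv2.resize(k[:,:,::-1],None,fx=5,fy=5,interpolation=cv2.INTER_CUBIC))
for r in outline_of('scene','sanding_block'):
    c=np.array(r['rect']);c=c[:2]+c[2:]/2
    if c[1]<240: print(fit(lambda p:proj(im,p),r['mask'],[.578,-.02],.096,.058,.072,.098))
for t,u in (('knob',(.498,-.02)),):
  for r in outline_of('wrist',t): print(t,r['p'],r['rect'])
```

```text
{'clock': 10.55, 'joints': array([ 0.89712206,  0.32993309, -1.09529814,  2.02786942,  0.35254912,
        0.98760318,  1.16848688]), 'dq': array([-0.00657228,  0.00143461,  0.00467846,  0.00064001, -0.00036029,
       -0.00175443,  0.00534785]), 'joint_efforts': array([ 1.97650879e-01, -3.69057477e+01, -8.82606804e+00, -2.71920472e+01,
        3.01296310e-02,  1.05385159e-01,  8.64904281e-02]), 'position': array([ 0.41941311, -0.04916188,  0.20794757]), 'ee_rot': array([ 4.27166076e-02,  3.14112882e+00, -2.46172618e-04]), 'force': array([ 0.27378915, -0.80297948, -0.42674421]), 'ft_torque': array([ 0.1017594 , -0.13716789, -0.01369276]), 'width': 0.005841334025367056}
knob 0.88 [209.7, 176.5, 92.0, 53.9]
```

View pics/s3.png

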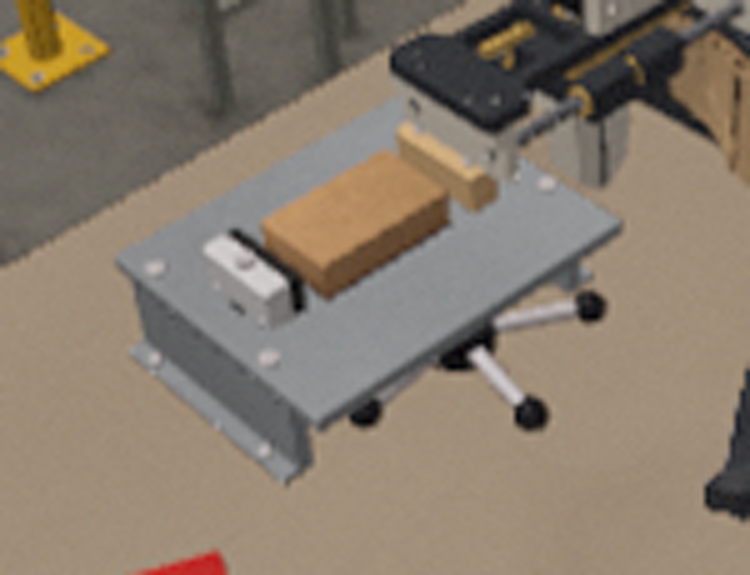

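View pics/w3.png

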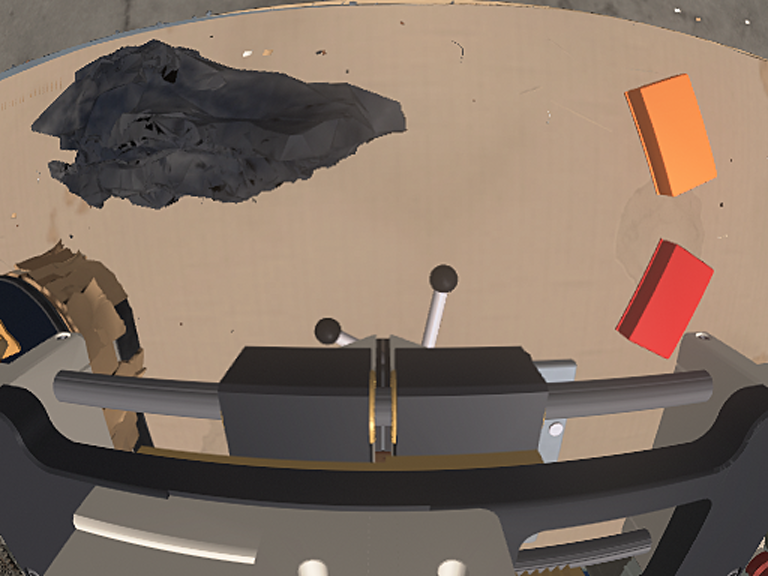

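The block lies square between fence and jaw, with clear gaps on both sides. In the wrist view the middle knob ball is at (443,278) and the -y ball at (327,331).

Run:
```python
from h import *
s=monitor.observe();im=imaging.get_image('wrist')
for u in((327,331),(443,278)):
    p=wrist_z(im,s,u[0]/1.5,u[1]/1.5,.045);d=p[:2]-[.498,-.0213];print(p.round(4),np.hypot(*d),np.degrees(np.arctan2(d[1],-d[0])))
```

```text
[ 0.4629 -0.0904  0.045 ] 0.07747503147727007 -63.03794826980079
[ 0.4251 -0.0065  0.045 ] 0.07444095496133928 11.497605047241825
```

>>> {"api": "move_arm", "payload": {
  "series": [
    [0.8,-0.3,-4,0,0,0],
    [0,0,-4,0,0,0],
    [0,0,-4,0,0,0],
    [0,0,-2.5,0,0,0],
    [0,0,-1.6,0,0,0],
    [0,0,0,0,0,0],
    [0,0,0,0,0,0]
  ]
}}

```text
clock: 11.5
position: [0.4276, -0.0519, 0.0471]
ee_rot: [-0.038, -3.141, -0.0]
force: [-0.1, -0.8, 0.7]
width: 0.006
```

>>> {"api": "move_arm", "payload": {
  "series": [
    [0,0.4,0,0,0,0],
    [0,0.4,0,0,0,0],
    [0,0.4,0,0,0,0],
    [0,0.4,0,0,0,0],
    [0,0.4,0,0,0,0]
  ]
}}

```text
clock: 12.0
position: [0.4276, -0.0322, 0.047]
ee_rot: [0.038, 3.141, -0.001]
force: [1.0, -3.0, 1.8]
width: 0.006
```

Contact is starting at about the predicted place. I push on along the arc.

>>> {"api": "move_arm", "payload": {
  "series": [
    [0.1,0.4,0,0,0,0],
    [0.1,0.4,0,0,0,0],
    [0.1,0.4,0,0,0,0],
    [0.1,0.4,0,0,0,0]
  ]
}}

```text
clock: 12.4
position: [0.4314, -0.0162, 0.0467]
ee_rot: [-0.038, -3.141, 0.001]
force: [0.2, -4.9, 1.2]
width: 0.006
```

>>> {"api": "move_arm", "payload": {
  "series": [
    [0.2,0.4,0,0,0,0],
    [0.2,0.4,0,0,0,0],
    [0.3,0.4,0,0,0,0],
    [0.3,0.4,0,0,0,0]
  ]
}}

```text
clock: 12.8
position: [0.4408, -0.0004, 0.0464]
ee_rot: [-0.038, -3.14, 0.001]
force: [-2.0, -5.2, 1.1]
width: 0.004
```

>>> {"api": "move_arm", "payload": {
  "series": [
    [0,-0.6,0,0,0,0],
    [-0.2,0,3,0,0,0],
    [0,0,4,0,0,0],
    [0.3,-4.5,0,0,0,0],
    [0.8,-4.5,0,0,0,0],
    [0,0,0,0,0,0],
    [0,0,0,0,0,0]
  ]
}}

```text
clock: 13.5
position: [0.4505, -0.0969, 0.1166]
ee_rot: [0.042, 3.141, 0.002]
force: [0.1, 0.8, -1.2]
width: 0.002
```

Run:
```python
from h import *
s=monitor.observe();print(s['position'],s['force'])
im=imaging.get_image('scene');w=imaging.get_image('wrist')
a=cv2.resize(im['color'][150:250,170:290],None,fx=5,fy=5,interpolation=cv2.INTER_CUBIC)
b=cv2.resize(w['color'][150:270,180:360],None,fx=4,fy=4)[:,:]
cv2.imwrite('pics/k.png',cv2.resize(np.vstack([a[:, :600],cv2.resize(b,(600,400))]),None,fx=.66,fy=.66,interpolation=cv2.INTER_AREA)[:,:,::-1])
```

```text
[ 0.45053588 -0.09692684  0.11658425] [ 0.07998951  0.84946255 -1.1817597 ]
```

View pics/k.png

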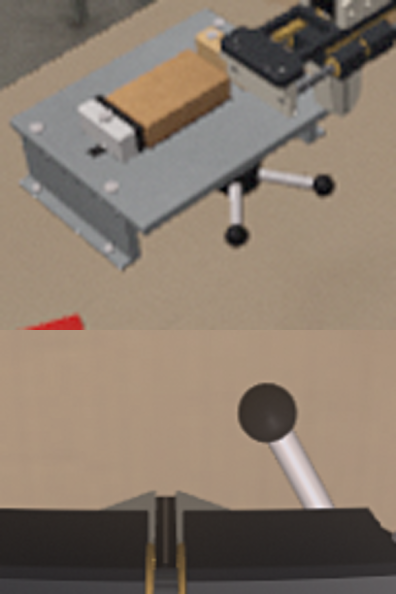

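The jaw is now at or very near the block; the next arm's ball shows at about (301,187) in the wrist image and (268,206) or (242,221) in the scene. I locate it exactly.

Run:
```python
from h import *
s=monitor.observe();im=imaging.get_image('scene');w=imaging.get_image('wrist')
for p in (at_z(im,241.5,221.2,.045),at_z(im,267.9,206,.045),wrist_z(w,s,301.4,187.3,.045)):
    d=p[:2]-[.498,-.0213];print(p.round(4),np.hypot(*d),np.degrees(np.arctan2(d[1],-d[0])))
```

```text
[0.4412 0.0315 0.045 ] 0.0775178586406973 42.93294869746441
[ 0.4302 -0.0598  0.045 ] 0.07793232031119335 -29.58217007282902
[ 0.4334 -0.06    0.045 ] 0.07528896414926443 -30.901521807037113
```

>>> {"api": "move_arm", "payload": {
  "series": [
    [0,0,-3,0,0,0],
    [0,0,-3,0,0,0],
    [0,0,-1,0,0,0],
    [0,0,0,0,0,0],
    [0,0.6,0,0,0,0],
    [0,0.6,0,0,0,0],
    [0,0.4,0,0,0,0],
    [0,0.4,0,0,0,0]
  ]
}}

```text
clock: 14.5
position: [0.4516, -0.0763, 0.0476]
ee_rot: [0.038, 3.139, -0.001]
force: [4.0, -3.5, 1.0]
width: 0.005
```

>>> {"api": "move_arm", "payload": {
  "series": [
    [-0.1,0.3,0,0,0,0],
    [-0.1,0.3,0,0,0,0],
    [-0.1,0.3,0,0,0,0],
    [-0.1,0.3,0,0,0,0]
  ]
}}

```text
clock: 14.9
position: [0.4466, -0.0641, 0.0469]
ee_rot: [0.038, 3.141, -0.0]
force: [3.1, -3.8, 3.9]
width: 0.003
```

>>> {"api": "move_arm", "payload": {
  "series": [
    [-0.1,0.3,0,0,0,0],
    [-0.1,0.3,0,0,0,0],
    [-0.1,0.2,0,0,0,0],
    [-0.1,0.2,0,0,0,0]
  ]
}}

```text
clock: 15.3
position: [0.4434, -0.0537, 0.047]
ee_rot: [0.038, 3.14, 0.001]
force: [6.2, -3.5, 2.0]
width: 0.007
```

>>> {"api": "move_arm", "payload": {
  "series": [
    [0,0.2,0,0,0,0],
    [0,0.1,0,0,0,0],
    [0,0.1,0,0,0,0]
  ]
}}

```text
clock: 15.6
position: [0.4428, -0.05, 0.0469]
ee_rot: [0.038, 3.141, 0.0]
force: [3.8, -3.7, 4.5]
width: 0.004
```

Run:
```python
from h import *
s=monitor.observe();print(s['position'],s['force'],s['ft_torque'])
```

```text
[ 0.44284737 -0.04999373  0.04688345] [ 3.77962073 -3.66433193  4.51095966] [-0.70287256 -0.93443627 -0.01625531]
```

>>> {"api": "move_arm", "payload": {
  "series": [
    [0.1,0.2,0,0,0,0],
    [0,0.2,0,0,0,0],
    [0,0.2,0,0,0,0]
  ]
}}

```text
clock: 15.9
position: [0.4425, -0.0443, 0.0465]
ee_rot: [-0.038, -3.14, 0.001]
force: [-0.8, -4.7, 5.2]
width: 0.004
```

>>> {"api": "move_arm", "payload": {
  "series": [
    [0,0.2,0,0,0,0],
    [0,0.2,0,0,0,0],
    [0,0,0,0,0,0]
  ]
}}

```text
clock: 16.2
position: [0.4423, -0.0403, 0.0464]
ee_rot: [-0.038, -3.139, 0.001]
force: [-0.5, -4.6, 4.2]
width: 0.003
```

Run:
```python
from h import *
s=monitor.observe();print(s['position'],s['force'],s['ft_torque'])
im=imaging.get_image('scene')
for t,y in(('jaw',.03),('sanding_block',-.03)):
  L,W=((.026,.06),(.096,.058))[t!='jaw']
  for r in outline_of('scene',t):
    if r['rect'][1]<230: print(t,r['p'],r['rect'],fit(lambda p:proj(im,p),r['mask'],[.58,y],L,W,.072,.1 if t=='jaw' else .098))
```

```text
[ 0.44229443 -0.04028946  0.0464005 ] [-0.54376547 -4.59925923  4.20087296] [-0.84663584  0.00904106  0.00533179]
jaw 0.8 [196.9, 179.0, 19.2, 17.0] (array([0.57806135, 0.03180178, 3.00526341]), np.float64(0.8376990840674406))
sanding_block 0.94 [207.8, 167.0, 35.0, 25.0] (array([ 0.57514472, -0.03594145, -0.09201039]), np.float64(0.8546840422916154))
```

>>> {"api": "move_arm", "payload": {
  "series": [
    [0,0.2,0,0,0,0],
    [0,0.1,0,0,0,0]
  ]
}}

```text
clock: 16.55
position: [0.4424, -0.0376, 0.0464]
ee_rot: [-0.038, -3.14, 0.001]
force: [-2.5, -5.7, 3.9]
width: 0.002
```

>>> {"api": "move_arm", "payload": {
  "series": [
    [0,0.1,0,0,0,0],
    [0,0.1,0,0,0,0]
  ]
}}

```text
clock: 16.75
position: [0.4424, -0.0357, 0.0464]
ee_rot: [-0.038, -3.14, 0.002]
force: [-1.7, -6.8, 3.0]
width: 0.012
```

>>> {"api": "move_arm", "payload": {
  "series": [
    [0,-1,0,0,0,0],
    [-1.6,0,0,0,0,0],
    [0,0,0,0,0,0],
    [0,0.3,0,0,0,0],
    [0,0,0,0,0,0]
  ]
}}

```text
clock: 17.25
position: [0.4282, -0.0414, 0.0469]
ee_rot: [0.037, 3.14, 0.002]
force: [0.7, 0.1, 0.3]
width: 0.003
```

>>> {"api": "move_arm", "payload": {
  "series": [
    [0,0.1,0,0,0,0],
    [0,0.1,0,0,0,0],
    [0,0,0,0,0,0]
  ]
}}

```text
clock: 17.55
position: [0.4277, -0.0399, 0.0468]
ee_rot: [0.037, 3.141, 0.0]
force: [-0.2, -0.5, -0.0]
width: 0.005
```

>>> {"api": "move_arm", "payload": {
  "series": [
    [0,0.1,0,0,0,0],
    [0,0.1,0,0,0,0],
    [0,0,0,0,0,0]
  ]
}}

```text
clock: 17.85
position: [0.4274, -0.038, 0.0468]
ee_rot: [0.037, 3.141, 0.0]
force: [-0.7, -0.2, -0.4]
width: 0.005
```

>>> {"api": "move_arm", "payload": {
  "series": [
    [0,0.1,0,0,0,0],
    [0,0.1,0,0,0,0],
    [0,0,0,0,0,0]
  ]
}}

```text
clock: 18.15
position: [0.4274, -0.0363, 0.0468]
ee_rot: [-0.038, -3.141, 0.0]
force: [0.3, -1.1, -0.9]
width: 0.006
```

>>> {"api": "move_arm", "payload": {
  "series": [
    [0,0.1,0,0,0,0],
    [0,0.1,0,0,0,0],
    [0,0,0,0,0,0]
  ]
}}

```text
clock: 18.45
position: [0.4274, -0.0345, 0.0467]
ee_rot: [-0.038, -3.141, 0.001]
force: [0.9, -4.6, -0.3]
width: 0.004
```

Run:
```python
from h import *
s=monitor.observe();print(s['position'],s['force'],s['ft_torque'])
im=imaging.get_image('scene')
cv2.imwrite('pics/c.png',cv2.resize(im['color'][145:240,165:285,::-1],None,fx=6,fy=6,interpolation=cv2.INTER_CUBIC))
```

```text
[ 0.427447   -0.03454853  0.04673422] [ 0.85877189 -4.63034285 -0.3135334 ] [-0.75856367 -0.26204125  0.01155749]
```

View pics/c.png

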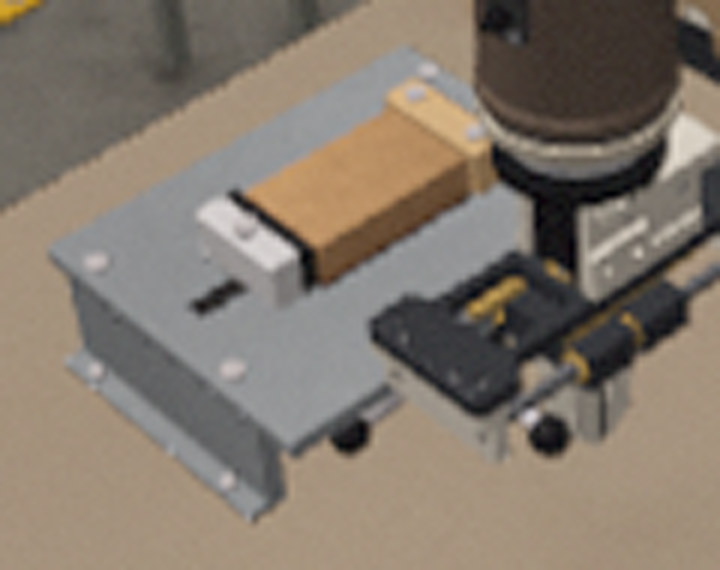

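The block now sits between jaw pad and fence with no visible gap. I tighten in small steps towards about 7 N at the ball (75 mm from the axis), which matches 8 N at 65 mm.

>>> {"api": "move_arm", "payload": {
  "series": [
    [0,0.1,0,0,0,0],
    [0,0,0,0,0,0]
  ]
}}

```text
clock: 18.7
position: [0.4275, -0.0332, 0.0468]
ee_rot: [0.038, 3.141, -0.0]
force: [0.2, -3.6, -0.9]
width: 0.006
```

>>> {"api": "move_arm", "payload": {
  "series": [
    [0,0.1,0,0,0,0],
    [0,0,0,0,0,0]
  ]
}}

```text
clock: 18.9
position: [0.4276, -0.0321, 0.0468]
ee_rot: [0.038, 3.141, 0.0]
force: [1.2, -4.4, -0.9]
width: 0.008
```

>>> {"api": "move_arm", "payload": {
  "series": [
    [0,0.1,0,0,0,0],
    [0,0,0,0,0,0]
  ]
}}

```text
clock: 19.1
position: [0.4277, -0.0313, 0.0468]
ee_rot: [0.038, 3.141, -0.0]
force: [2.2, -4.5, -0.8]
width: 0.007
```

>>> {"api": "move_arm", "payload": {
  "series": [
    [0,0.1,0,0,0,0],
    [0,0,0,0,0,0]
  ]
}}

```text
clock: 19.3
position: [0.4278, -0.0304, 0.0468]
ee_rot: [0.038, 3.141, -0.0]
force: [1.9, -6.5, -1.4]
width: 0.004
```

>>> {"api": "move_arm", "payload": {
  "series": [
    [0,0.1,0,0,0,0],
    [0,0,0,0,0,0]
  ]
}}

```text
clock: 19.5
position: [0.4279, -0.0296, 0.0468]
ee_rot: [0.039, 3.141, -0.001]
force: [2.2, -5.7, -1.4]
width: 0.005
```

>>> {"api": "move_arm", "payload": {
  "series": [
    [0,0.1,0,0,0,0],
    [0,0,0,0,0,0]
  ]
}}

```text
clock: 19.7
position: [0.4279, -0.0288, 0.0468]
ee_rot: [0.039, 3.141, -0.001]
force: [2.7, -7.4, -1.3]
width: 0.001
```

>>> {"api": "move_arm", "payload": {
  "series": [
    [0,0.1,0,0,0,0],
    [0,0,0,0,0,0]
  ]
}}

```text
clock: 19.9
position: [0.4281, -0.028, 0.0468]
ee_rot: [0.039, 3.141, -0.002]
force: [4.0, -7.4, -1.3]
width: 0.002
```

```bash
cat > f.py <<'E'
from h import *
F=[]
for i in range(4):
    s=monitor.observe();F.append(s['force']);imaging.get_image('wrist')
f=np.mean(F,0);p=s['position'];print(s['clock'],p.round(4),np.round(F,1).tolist(),f.round(2))
for c in (.0095,-.0,-.0095):   # contact x offset on the +y face
    d=p[:2]+[c,.019]-[.498,-.0213];print(c,'torque',round(d[0]*-f[1]-d[1]*-f[0],3))
E
python3 f.py
```

```text
20.05 [ 0.4281 -0.028   0.0468] [[4.0, -7.4, -1.3], [3.9, -7.8, -1.3], [4.0, -8.8, -1.6], [3.7, -7.8, -1.1]] [ 3.87 -7.95 -1.32]
0.0095 torque -0.433
-0.0 torque -0.509
-0.0095 torque -0.584
```

>>> {"api": "move_arm", "payload": {
  "series": [
    [0,-0.3,0,0,0,0],
    [0,-0.4,0,0,0,0],
    [-0.2,-0.4,0,0,0,0],
    [-1,0,2,0,0,0],
    [-1,0,4,0,0,0],
    [-1,0,4,0,0,0],
    [-1,0,4,0,0,0],
    [0,0,0,0,0,0]
  ]
}}

```text
clock: 20.9
position: [0.3863, -0.0381, 0.1902]
ee_rot: [0.039, 3.136, -0.003]
force: [1.3, -0.0, 0.4]
width: 0.005
```

Run:
```python
from h import *
s=monitor.observe();print(s['clock'],s['position'],s['force'])
im=imaging.get_image('scene')
cv2.imwrite('pics/d.png',cv2.resize(im['color'][145:240,165:285,::-1],None,fx=6,fy=6,interpolation=cv2.INTER_CUBIC))
for r in outline_of('scene','sanding_block'):
    if r['rect'][1]<230: print(r['rect'],fit(lambda p:proj(im,p),r['mask'],[.577,-.03],.096,.058,.072,.098))
```

```text
20.9 [ 0.3862723  -0.03806669  0.19017443] [ 1.25142387 -0.03678899  0.41212461]
[209.7, 163.8, 34.1, 28.8] (array([ 0.57306962, -0.03678372, -0.04158841]), np.float64(0.7724457165857913))
```

View pics/d.png

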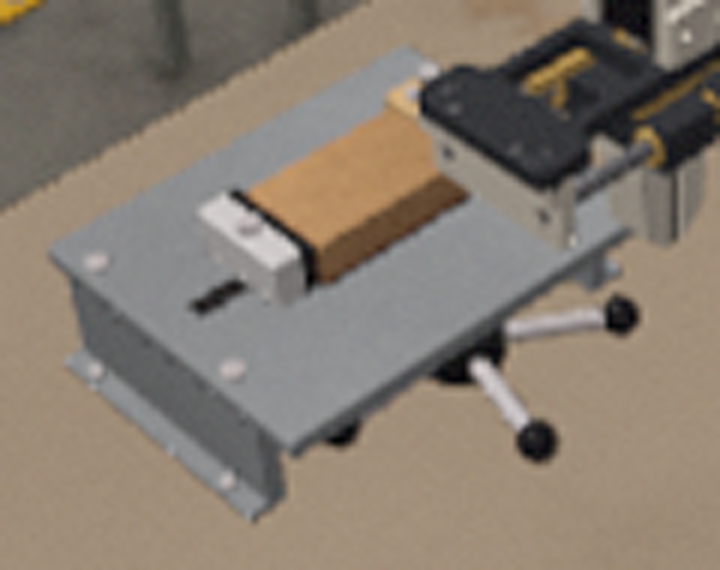

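The block is pressed between pad and fence and square; the front ball is at (537,440) in the crop. I use it to check that the knob stayed where I left it.

Run:
```python
from h import *
im=imaging.get_image('scene')
for u in((537,440),(621,315)):
    p=at_z(im,u[0]/6+164.6,u[1]/6+144.6,.045);d=p[:2]-[.498,-.0213];print(p.round(4),np.hypot(*d),np.degrees(np.arctan2(d[1],-d[0])))
```

```text
[ 0.4252 -0.0005  0.045 ] 0.07569054926881383 15.9401990551772
[ 0.4553 -0.0865  0.045 ] 0.0779797160507156 -56.75668224066598
```

The knob stayed put (15.6° measured, about 16° when released), so the brake is holding. I hand the job in.

```bash
python3 -c "
from cell import workorder;print(workorder.sign_off())"
```

```text
the job is handed in; nothing more can be done
None
```

The cork sanding block is clamped between the fence and the jaw. I handed the job in at about 21 s on the robot's clock; no verdict came back.

I set the block flat and square on the deck, let go of it, then turned the knob with two pushes of closed fingers on two successive arms.

**Clamping force:** I stopped at a felt push of about 8 N on the end ball. That works out to about 0.55 N m, or 8.5 N at 65 mm, so roughly 12 N of clamping by the task's figures. This is an estimate: the exact contact point on the ball was inferred, and I did not measure the clamping force directly.

**Last checks:**
- **Knob:** after I withdrew, the front arm stood at 15.6° against about 16° when I let go, so the knob did not spring back.
- **Block:** the last picture shows the pad tight on the block. The fence end was partly hidden by the hand, but a picture taken just before the final tightening showed it against the fence.
- **Fit that disagreed:** the last outline fit was poor because of that. It put the block about 7 mm further towards the fence than a clamped block can be, and square to within about 0.02 rad.
- **Robot:** the fingers are clear of everything, and the felt force was 1.3 N or less, within its noise.
- **Bystanders:** I kept the arm away from the wax block and the spool, but did not measure their positions again at the end.

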